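# Shut the micrometer case and hold it up level

### The arm

A 7-joint arm with a two-finger parallel gripper is mounted at the origin on the work surface. World frame = base frame: x ahead of the robot, y to its left, z up, the work surface at z = 0. Lengths are in m, angles in rad, forces in N, time in s.
With the tool pointing down it reaches from about 0.4 to 0.875 m from the base axis. Payload 6.5 kg.
Tool frame: the origin (TCP) lies midway between the tips of the shut fingers; the grasp point (between the pads) lies 19 mm behind it; z points along the fingers, y is the line along which they close (so a half turn about z gives the same grasp; the last joint's range is limited). The gripper opens to 85 mm and grips with 20 to 120 N. Pads are 22 mm wide; open, the fingers measure 114 mm over their backs; the gripper's body (76 mm by 85 mm) begins 54 mm behind the grasp point. The pads swing forward as they close: fully open they stand 13 mm farther back than shut.
Start: joints at [-1.25, 0.536, -0.004, 1.538, 0.003, 1.067, -0.071], TCP at [0.245, 0.602, 0.231] pointing down, gripper open.
Joint ranges: [-2.7, 2.7], [-0.37, 2.16], [-1.27, 1.26], [0.24, 2.4], [-1.31, 4.45], [0.19, 1.91], [-2.76, 2.76]. Speed limits (rad/s): [2.39, 2.39, 3.14, 3.14, 3.14, 3.14, 3.14].

### API

Orientations are given as a unit quaternion [x, y, z, w].
In Python, from station import observe, capture, hand_in gives the robot as it stands.
- The arm moves only by the tool drive_tool, never from a script. Its argument "targets" is text: rows parted by semicolons, each of 4 numbers parted by spaces: the shift along the tool's x, y, z each as a share of 0.25 m, from -1 to 1, then the turn about the tool's z as a share of 60 degrees, from -1 to 1. A call has 1 to 8 rows; each row is the pose to reach, as a shift and turn from the pose commanded when the call began, along the tool's axes at that moment; what a row does not reach only later rows make up. A row lasts 1/8 s, in which the tool goes at most 62.5 mm and 10.7 degrees, less where a joint would pass 70% of its speed; a pose out of reach is approached as far as the arm can. A call with a number of a shift or a turn outside -1 to 1 is refused whole. A call with a gripper value outside its range is refused whole. "hand" is the opening, from 0 (shut) to 1 (fully open), set as the call begins (left out, the last holds). The fingers move at their own pace and stop on an object; "newtons" is the grip in N (left out, the last holds). Time passes only in rows, so rows that repeat a pose let the fingers close. It gives the time, the measured TCP pose, the force, the opening and the grip force at its end, in the units of the state.
- observe(): the state, without advancing time (a new reading comes with each control period).
- capture(name): name is "scene" or "top"; returns a dict with "image" (400x640x3 uint8, red, green, blue), "fx", "fy", "cx", "cy" (pixels), "rvec" (rotation vector, rad) and "tvec" (3), from world to camera coordinates, as OpenCV has them. Camera axes: x right, y down, z forward; pixel columns grow to the right and rows downward; lengths in m; the calibration is good to about 2 mm. A picture is of the moment at which its call begins. There is no depth.
- hand_in(): hands the job in; it is judged then, once.
The state is a dict: "clock": time; "q": joint angles; "joint_velocities": joint speeds; "joint_torque": joint torques, N m; "tool_pos": TCP position; "tcp_rot": TCP orientation; "contact_force": force on the tool from outside, world axes, zero at the start; "wrist_torque": the same for the moment, N m; "gripper_width": opening from 0.0 (shut) to 1.0 (fully open); "gripper_force": force on a finger pad.
Only numpy, scipy, OpenCV 4.12 (cv2) and the standard library are available. Lean on these libraries where they do the work, as an engineer would, in place of code of your own. Each camera call takes 0.05 s, during which the arm holds its last target. There are 200 camera calls.

### The job

Shut the blue micrometer case on the granite plate so that its lid sits flush on the lower half, then take the case by its sides and lift it straight up at least 10 cm clear of the plate, never tipping it. Finish while still holding it there, shut, steady and level in the gripper, ready for a colleague to take; do not put it down or let go. Leave the ring gauge, the V-block and the screwdriver where they are.

Things in the scene. Friction and masses are not known exactly. Their poses are not given: they have to be found in the camera images.
- case: Lower half of a loose blue plastic clamshell case (in all 0.3-0.65 kg; micrometer fixed in foam inside). 60 mm deep (its x), 130 mm long (its y), 26 mm high; 42 mm with the lid shut. Origin: centre of underside; +x points to the hinged edge, roughly away from the robot; z up. Balanced about the middle; grip it shut, from above, across its 60 mm depth; 30 N is enough and harmless.
- case_lid (a joint): Lid angle in rad: 0 = shut flush on the lower half, positive = open (1.57 = lid upright; starts 1.4 to 1.95; stop at 2.0). The hinge is stiff (0.035 N m): the lid stays where it is left, and about 1 N at its free edge swings it. There is no latch or spring.
- case_hinge (a point): Hinge axis, in the middle of the case's rear top edge: 30 mm along +x and 26 mm up from the case's origin; the axis runs along the case's y. The lid turns about it.
- lid_edge (a point): Middle of the lid's free edge, on its outer (upper when shut) face. The lid is a 16 mm deep shell, 130 mm long; shut, this point is 60 mm along -x and 16 mm up from the hinge. A small steel clasp plate marks this edge, a yellow panel the outer face.
- plate_top (a point): Centre of the top face of the fixed dark granite surface plate, 300 mm (its x) by 500 mm (its y) by 50 mm high, standing on the bench (bench top z = 0, plate top z = 0.05). The case, ring gauge and V-block stand on it.
- ring_gauge: Loose steel ring gauge standing flat on the plate, 60 mm outside diameter, 34 mm bore, 22 mm high; origin at the centre of its underside. Bystander.
- v_block: Loose dark steel V-block on the plate, 50 x 40 x 34 mm; origin at the centre of its underside. Bystander.
- screwdriver: Loose screwdriver with a red handle lying on the bench to the right of the plate, lengthwise away from the robot, 200 mm long, 26 mm thick; origin under its middle. Bystander.
Things that resemble listed ones, but are neither listed nor needed, are in the scene too. There is more than one size of the case; the one meant has the size given above.

How it is judged:
By the outcome, as a careful person would: the job done as asked, in the order asked, and still so for the second after the job is handed in, while the arm keeps its last pose, push and grip.
It also fails if it takes over 56 s, if anything falls off the work surface, if the arm or the gripper's body presses on something with over 40 N, if the wrist force passes 120 N, or if a joint passes its speed limit or range.

## Working session

There is one attempt and no reset: what is moved stays moved. The work goes in short steps, Python scripts to look and compute and a tool call to move; the robot and the scene stay as the last step left them, time stands still between calls to the robot, and variables do not carry over. Pictures are saved under pics/ and viewed, at most 10 in all, crops included, and the job is handed in when it is done.

Besides the shell and the picture viewer there is one more tool, called after "Call:" as name(argument=value, ...), one argument or row to a line, values as JSON. drive_tool: Moves the arm, as the interface text tells. Its arguments: {"type":"object","properties":{"targets":{"type":"string"},"hand":{"type":"number"},"newtons":{"type":"number"}},"required":["targets"]}

```bash
mkdir -p pics; cat > h.py <<'E'
import numpy as np, cv2
from station import observe, capture, hand_in
def cam(n):
    c=capture(n); R=cv2.Rodrigues(np.array(c["rvec"],float))[0]; t=np.array(c["tvec"],float).ravel()
    return c,R,t
def ray(c,R,t,u,v,z):
    d=R.T@np.array([(u-c["cx"])/c["fx"],(v-c["cy"])/c["fy"],1]); o=-R.T@t
    return o+d*(z-o[2])/d[2]
def proj(c,R,t,p):
    q=R@np.array(p)+t; return np.array([c["fx"]*q[0]/q[2]+c["cx"],c["fy"]*q[1]/q[2]+c["cy"]])
def save(im,name): cv2.imwrite("pics/"+name,cv2.cvtColor(im,cv2.COLOR_RGB2BGR))
E
python3 - <<'E'
from h import *
for n in("scene","top"):
    c,R,t=cam(n); save(c["image"],n+"0.png"); print(n,c["fx"],-R.T@t,R[2])
    np.savez(n,image=c["image"],fx=c["fx"],fy=c["fy"],cx=c["cx"],cy=c["cy"],R=R,t=t)
s=observe(); print({k:np.round(v,3) for k,v in s.items()})
E
```

```text
scene 363.56994386004976 [ 1.2035057  -0.22024181  0.887385  ] [-0.6352684   0.08776209 -0.76728865]
top 460.4470959797514 [ 0.36934376 -0.10304449  1.33888607] [ 0.14259227 -0.01356119 -0.98968861]
{'clock': np.float64(0.1), 'q': array([-1.25 ,  0.537, -0.004,  1.539,  0.003,  1.067, -0.071]), 'joint_velocities': array([ 0.001, -0.   ,  0.001, -0.002, -0.   ,  0.001,  0.001]), 'joint_torque': array([ 3.0000e-03, -5.8456e+01,  1.0520e+00, -2.5977e+01,  1.3000e-02,
        4.0000e-03, -0.0000e+00]), 'tool_pos': array([0.245, 0.601, 0.23 ]), 'tcp_rot': array([ 0.192,  0.981, -0.001, -0.   ]), 'contact_force': array([-0.072, -0.59 ,  0.031]), 'wrist_torque': array([ 0.026,  0.051, -0.004]), 'gripper_force': np.float64(0.0), 'gripper_width': np.float64(0.998)}
```

View pics/scene0.png

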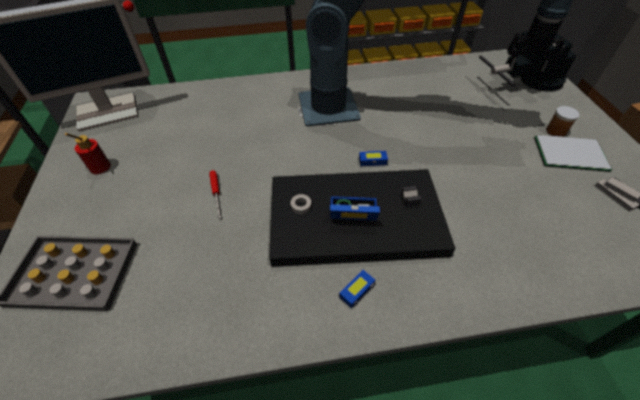

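View pics/top0.png

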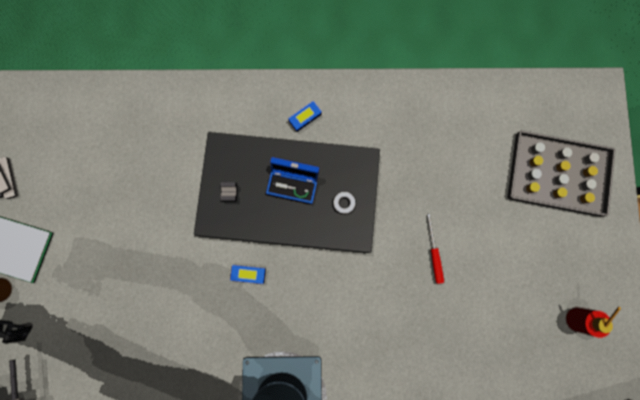

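Possible mix-ups in the top view are the open case on the plate (292,182), a closed blue case on the bench at (305,116), and another at (248,274). The open one on the plate fits the description. In the same view, the ring is at (344,203), the V-block at (228,191) and the screwdriver at (435,250). I'll check the choice in a close crop.

```bash
python3 - <<'E'
from h import *
a=np.load("top.npz")["image"][145:220,255:335]; b=np.load("scene.npz")["image"][185:235,315:395]
A=cv2.resize(a,None,fx=8,fy=8,interpolation=cv2.INTER_CUBIC)[:, :]
B=cv2.resize(b,None,fx=8,fy=8,interpolation=cv2.INTER_CUBIC)
A=cv2.resize(A,(400,375));B=cv2.resize(B,(400,250))
im=np.zeros((375,800,3),np.uint8); im[:,:400]=A; im[:250,400:]=B
im=np.clip(im.astype(float)*1.8,0,255).astype(np.uint8); save(im,"crop.png")
E
```

```text
(no output)
```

View pics/crop.png

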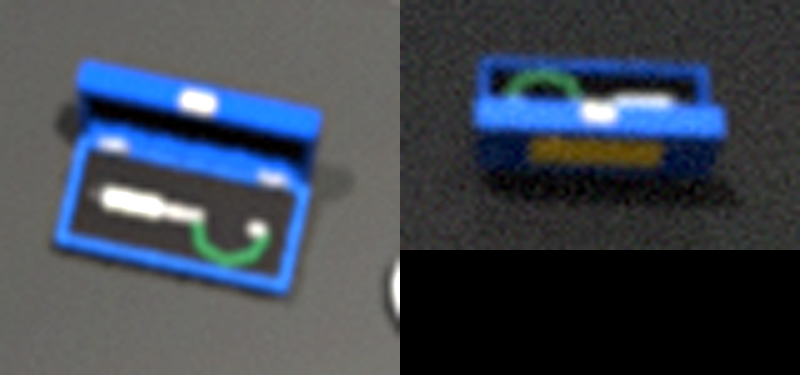

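The crop confirms it: an open blue case with a micrometer in foam and a clasp on the lid's free edge at top (294,165) and scene (355,207). Next I'll fit pose and lid angle to the corners.

```bash
cat > fit.py <<'E'
from h import *
from scipy.optimize import least_squares
def load(n):
    c=np.load(n+".npz"); return c,c["R"],c["t"]
T,S=load("top"),load("scene")
def W(p,q):
    x,y,a=q[:3]; c,s=np.cos(a),np.sin(a); return np.array([x+c*p[0]-s*p[1],y+s*p[0]+c*p[1],.05+p[2]])
def L(p,f): # lid coords rel. hinge (shut)
    X,Y,Z=p; c,s=np.cos(f),np.sin(f); return (.03+c*X+s*Z,Y,.026-s*X+c*Z)
E
python3 - <<'E'
from fit import *
B=[(T,(-.03,.065,.026),(266,193.6)),(T,(-.03,-.065,.026),(312.4,203.4)),(T,(.03,.065,.026),(271.6,172.6)),(T,(.03,-.065,.026),(316.6,182)),
(S,(-.03,-.065,.026),(330.6,196.4)),(S,(-.03,.065,.026),(377.4,198.2))]
Q=[(T,(-.06,.065,.016),(271.6,157.4)),(T,(-.06,-.065,.016),(319.4,166.6)),(T,(-.06,.065,0),(271,163)),(T,(-.06,-.065,0),(318,172)),
(T,(-.06,0,.008),(294.4,165.2)),(S,(-.06,0,.008),(355,207.4)),(S,(-.06,-.065,.016),(329.8,211)),(S,(-.06,.065,.016),(380,212))]
f=lambda q:np.concatenate([proj(*k,W(p,q))-u for k,p,u in B]+[proj(*k,W(L(p,q[3]),q))-u for k,p,u in Q])
for x0 in(1.4,1.9):
    r=least_squares(f,[.55,0,0,x0],loss="soft_l1"); print(r.x.round(4),r.cost); print(f(r.x).reshape(-1,2).round(1).tolist())
q=r.x; print("lid edge",W(L((-.06,0,.016),q[3]),q),"hinge",W((.03,0,.026),q))
for n,u,z in(("ring",(344,202),.072),("v",(228,190),.084)): print(n,ray(*T,*u,z))
E
```

```text
[ 0.5724 -0.0314 -0.2126  1.8708] 6.274496125690351
[[0.0, -0.2], [-0.4, -0.5], [-0.9, -0.0], [-0.2, -0.1], [-0.4, -0.7], [-2.4, -1.1], [-0.2, -0.4], [-0.5, 0.1], [-1.0, -0.9], [-0.3, -0.2], [0.1, -0.8], [-1.0, 0.3], [-0.5, -1.3], [-1.2, -0.7]]
[ 0.5724 -0.0314 -0.2126  1.8708] 6.274496125689631
[[0.0, -0.2], [-0.4, -0.5], [-0.9, -0.0], [-0.2, -0.1], [-0.4, -0.7], [-2.4, -1.1], [-0.2, -0.4], [-0.5, 0.1], [-1.0, -0.9], [-0.3, -0.2], [0.1, -0.8], [-1.0, 0.3], [-0.5, -1.3], [-1.2, -0.7]]
lid edge [ 0.63401968 -0.04473027  0.12859074] hinge [ 0.6017444  -0.03776464  0.076     ]
ring [ 0.53156491 -0.17742453  0.072     ]
v [0.56602322 0.14203114 0.084     ]
```

Fit is good: the case is at (0.572,-0.031) with yaw -0.213 and lid angle 1.87. I'll move behind the lid with the fingers shut and turned so tool y lies along case x.

Call:
drive_tool(
  targets="-0.12 -0.08 0 0.12; -0.25 -0.17 0 0.25; -0.37 -0.25 0 0.37; -0.5 -0.34 0 0.5; -0.62 -0.42 0 0.62; -0.75 -0.5 0 0.75; -0.87 -0.59 0 0.87; -1 -0.68 0 1",
  hand=0,
)

```text
clock: 1.1
tool_pos: [0.4128, 0.3491, 0.2311]
tcp_rot: [0.659, 0.752, -0.0, -0.0]
contact_force: [-0.0, 0.1, 0.1]
gripper_width: 0.002
gripper_force: 0.0
```

```bash
cat > go.py <<'E'
from h import *
import sys
from scipy.spatial.transform import Rotation as Ro
# args: triples X,Z (case frame mm) -> rows of tool shares; case pose
P=(0.5724,-0.0314,-0.2126)
def go(pts,P=P):
    s=observe(); R=Ro.from_quat(s["tcp_rot"]).as_matrix(); p=np.array(s["tool_pos"])
    e=np.array([np.cos(P[2]),np.sin(P[2])])
    yaw=np.arctan2(R[1,1],R[0,1]); d=(P[2]-yaw+np.pi/2)%np.pi-np.pi/2
    print("clk",s["clock"],"tcp",p.round(4),"F",np.round(s["contact_force"],2),"w",round(s["gripper_width"],3),"gf",s["gripper_force"],"q7",np.round(s["q"][6],2))
    loc=p[:2]-np.array(P[:2]); print("case-frame now",(loc@e*1e3).round(1),(loc@[-e[1],e[0]]*1e3).round(1),"z",(p[2]*1e3-50).round(1),"turn share",round(-d/np.radians(60),3),"tilt z",R[:,2].round(3))
    for X,Z in pts:
        w=np.array([*(np.array(P[:2])+X*1e-3*e),.05+Z*1e-3]); print((X,Z),(R.T@(w-p)/.25).round(3))
if __name__=="__main__": go(eval(sys.argv[1]))
E
python3 go.py "[(115,180)]"
```

```text
clk 1.1 tcp [0.4128 0.3491 0.2311] F [-0.04  0.12  0.11] w 0.002 gf 0.0 q7 -0.54
case-frame now -236.3 338.3 z 181.1 turn share 0.33 tilt z [-0. -0. -1.]
(115, 180) [-1.749  0.864  0.004]
```

Call:
drive_tool(
  targets="-0.12 0.06 0 0.05; -0.25 0.12 0 0.1; -0.37 0.18 0 0.15; -0.5 0.25 0 0.2; -0.62 0.31 0 0.25; -0.75 0.37 0 0.3; -0.87 0.43 0 0.33; -0.87 0.43 0 0.33",
)

```text
clock: 2.1
tool_pos: [0.5498, 0.1462, 0.2312]
tcp_rot: [0.779, 0.628, -0.0, 0.001]
contact_force: [-0.2, 0.3, -0.8]
gripper_width: -0.002
gripper_force: 0.0
```

```bash
python3 go.py "[(115,180)]"
```

```text
clk 2.1 tcp [0.5498 0.1462 0.2312] F [-0.2   0.32 -0.78] w -0.002 gf 0.0 q7 -0.37
case-frame now -59.6 168.8 z 181.2 turn share -0.001 tilt z [ 0.    -0.002 -1.   ]
(115, 180) [-0.674  0.699  0.006]
```

Call:
drive_tool(
  targets="-0.13 0.14 0 0; -0.27 0.28 0 0; -0.4 0.42 0 0; -0.54 0.56 0 0; -0.67 0.7 0 0; -0.67 0.7 0.15 0; -0.67 0.7 0.3 0; -0.67 0.7 0.45 0",
)

```text
clock: 3.1
tool_pos: [0.6849, -0.049, 0.1172]
tcp_rot: [0.776, 0.63, 0.0, -0.001]
contact_force: [0.2, -0.5, 0.1]
gripper_width: -0.001
gripper_force: 0.0
```

```bash
python3 go.py "[(80,66),(61,72),(48,75),(35,75),(22,71),(11,64),(3,53),(-3,43)]"; python3 - <<'E'
from h import *
c,R,t=cam("scene"); im=c["image"][120:260,240:440]; save(np.clip(cv2.resize(im,None,fx=4,fy=4,interpolation=cv2.INTER_CUBIC).astype(float)*1.6,0,255).astype(np.uint8),"pre.png")
E
```

```text
clk 3.1 tcp [ 0.6849 -0.049   0.1172] F [ 0.22 -0.51  0.08] w -0.001 gf 0.0 q7 0.06
case-frame now 113.6 6.5 z 67.2 turn share 0.005 tilt z [-0.001  0.001 -1.   ]
(80, 66) [-0.025 -0.135  0.005]
(61, 72) [-0.025 -0.211 -0.019]
(48, 75) [-0.025 -0.263 -0.031]
(35, 75) [-0.024 -0.315 -0.031]
(22, 71) [-0.024 -0.367 -0.015]
(11, 64) [-0.024 -0.411  0.013]
(3, 53) [-0.024 -0.443  0.057]
(-3, 43) [-0.024 -0.467  0.097]
```

View pics/pre.png

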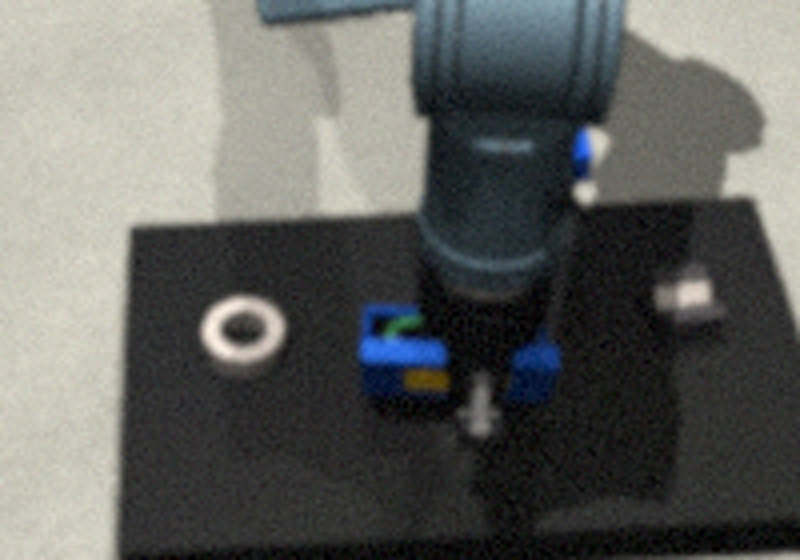

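The crop shows the fingertips (480,410) behind the lid near its middle, with everything else undisturbed. Now I'll sweep the lid over slowly.

Call:
drive_tool(
  targets="-0.02 -0.06 0 0; -0.03 -0.1 0 0; -0.03 -0.13 0 0; -0.03 -0.16 -0.01 0; -0.03 -0.185 -0.015 0; -0.03 -0.21 -0.02 0; -0.03 -0.235 -0.025 0; -0.03 -0.26 -0.03 0",
)

```text
clock: 4.15
tool_pos: [0.619, -0.0444, 0.1259]
tcp_rot: [0.777, 0.63, -0.001, -0.0]
contact_force: [0.9, -0.3, -0.5]
gripper_width: 0.003
gripper_force: 0.3
```

```bash
python3 go.py "[(35,75),(28,73),(22,71),(16,68),(11,64),(7,58.5),(3,53),(0,48),(-3,43),(-3,42)]"
```

```text
clk 4.15 tcp [ 0.619  -0.0444  0.1259] F [ 0.88 -0.33 -0.51] w 0.003 gf 0.2958978060632944 q7 0.06
case-frame now 48.3 -2.9 z 75.9 turn share 0.004 tilt z [-0.001  0.    -1.   ]
(35, 75) [ 0.012 -0.053  0.004]
(28, 73) [ 0.012 -0.081  0.012]
(22, 71) [ 0.012 -0.105  0.02 ]
(16, 68) [ 0.012 -0.129  0.032]
(11, 64) [ 0.012 -0.149  0.048]
(7, 58.5) [ 0.012 -0.165  0.07 ]
(3, 53) [ 0.012 -0.181  0.092]
(0, 48) [ 0.012 -0.193  0.112]
(-3, 43) [ 0.012 -0.205  0.132]
(-3, 42) [ 0.012 -0.205  0.136]
```

Contact force is about 0.9 N, as expected for the hinge. Continuing over the arc.

Call:
drive_tool(
  targets="0 -0.025 0 0; 0 -0.053 0.004 0; 0 -0.08 0.012 0; 0 -0.105 0.02 0; 0 -0.13 0.032 0; 0 -0.15 0.048 0; 0 -0.165 0.07 0; 0 -0.18 0.09 0",
)

```text
clock: 5.15
tool_pos: [0.5757, -0.0352, 0.1033]
tcp_rot: [0.777, 0.63, -0.0, -0.0]
contact_force: [-1.0, 0.6, 1.8]
gripper_width: 0.001
gripper_force: 0.4
```

```bash
python3 go.py "[(0,48),(-3,43),(-5,42),(-5,41)]"
```

```text
clk 5.15 tcp [ 0.5757 -0.0352  0.1033] F [-1.03  0.63  1.77] w 0.001 gf 0.41980546528066043 q7 0.06
case-frame now 4.0 -3.0 z 53.3 turn share 0.004 tilt z [-0.  0. -1.]
(0, 48) [ 0.012 -0.016  0.021]
(-3, 43) [ 0.012 -0.028  0.041]
(-5, 42) [ 0.012 -0.036  0.045]
(-5, 41) [ 0.012 -0.036  0.049]
```

Call:
drive_tool(
  targets="0 -0.005 0.01 0; 0 -0.01 0.02 0; 0 -0.015 0.03 0; 0 -0.02 0.038 0; 0 -0.02 0.044 0; 0 -0.02 0.048 0; 0 -0.02 0.048 0; 0 -0.02 0.048 0",
)

```text
clock: 6.15
tool_pos: [0.5711, -0.0342, 0.0921]
tcp_rot: [0.777, 0.63, 0.0, -0.0]
contact_force: [-2.3, -0.5, 5.0]
gripper_width: 0.006
gripper_force: 2.7
```

```bash
python3 go.py "[(-5,42)]"
```

```text
clk 6.15 tcp [ 0.5711 -0.0342  0.0921] F [-2.34 -0.49  5.01] w 0.006 gf 2.7184292301535606 q7 0.07
case-frame now -0.7 -3.0 z 42.1 turn share 0.004 tilt z [-0.  0. -1.]
(-5, 42) [ 0.012 -0.017  0.   ]
```

Contact is at 42.1 mm, which is lid-shut height, at 5 N. I'll back off, open the fingers and re-measure.

Call:
drive_tool(
  targets="0 0 -0.1 0; 0 0 -0.25 0; 0 0 -0.4 0; 0.25 0 -0.4 0; 0.48 0 -0.4 0; 0.7 0 -0.4 0; 0.9 0 -0.4 0; 0.9 0 -0.4 0",
  hand=1,
)

```text
clock: 7.15
tool_pos: [0.6175, 0.1923, 0.191]
tcp_rot: [0.774, 0.633, 0.001, -0.001]
contact_force: [-1.2, 0.1, -0.0]
gripper_width: 1.001
gripper_force: 0.0
```

```bash
python3 - <<'E'
from h import *
out=np.zeros((560,800,3),np.uint8)
for i,(n,o) in enumerate((("top",(255,145)),("scene",(315,180)))):
    c,R,t=cam(n); np.savez(n,image=c["image"],fx=c["fx"],fy=c["fy"],cx=c["cx"],cy=c["cy"],R=R,t=t)
    im=c["image"][o[1]:o[1]+70,o[0]:o[0]+80]
    out[:350,i*400:i*400+400]=cv2.resize(im,None,fx=5,fy=5,interpolation=cv2.INTER_CUBIC)
save(np.clip(out[:350]*1.7,0,255).astype(np.uint8),"shut.png")
E
python3 go.py "[(0,140)]"
```

```text
clk 7.25 tcp [0.6177 0.1858 0.1914] F [-0.57 -0.54 -1.05] w 1.0 gf 0.0 q7 -0.35
case-frame now -1.5 221.9 z 141.4 turn share 0.004 tilt z [-0.    -0.001 -1.   ]
(0, 140) [-0.888  0.002  0.006]
```

View pics/shut.png

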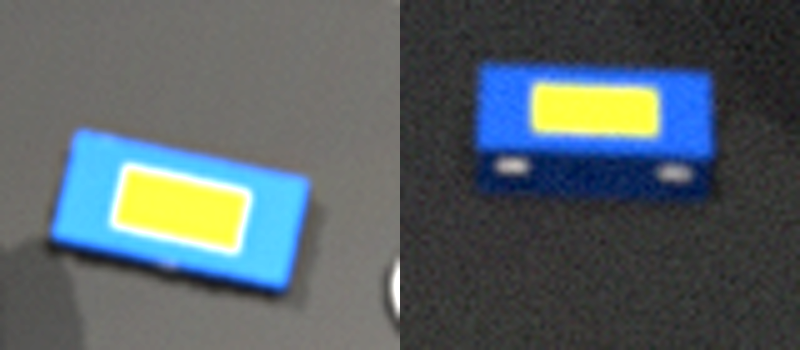

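The lid is shut: yellow panel in the middle, centred at top (291,187), with the hinges at scene (337,213) and (370,215). I'll refit the pose from the lid-top corners.

```bash
python3 - <<'E'
from fit import *
a=np.array
K=[(.03,.065),(.03,-.065),(-.03,-.065),(-.03,.065)]
top=[(77,128),(311,180),(287,290),(52,240)]; sc=[(713,158),(477,152),(478,65),(713,73)]
D=[(T,(*k,.042),(255+u/5,145+v/5)) for k,(u,v) in zip(K,top)]+[(S,(*k,.042),(315+(u-400)/5,180+v/5)) for k,(u,v) in zip(K,sc)]
f=lambda q,D=D:np.concatenate([proj(*k,W(p,q))-u for k,p,u in D])
for d in(D,D[:4],D[4:]):
    r=least_squares(f,[.57,-.03,-.2],args=(d,)); print(r.x.round(4),np.abs(r.fun).max().round(2))
E
```

```text
[ 0.5744 -0.031  -0.2203] 1.59
[ 0.572  -0.0325 -0.2229] 0.78
[ 0.5779 -0.0297 -0.2151] 0.91
```

```bash
sed -i 's/^P=.*/P=(0.5735,-0.031,-0.219)/' go.py; python3 go.py "[(0,140),(0,70)]"
```

```text
clk 7.25 tcp [0.6177 0.1858 0.1914] F [-0.57 -0.54 -1.05] w 1.0 gf 0.0 q7 -0.35
case-frame now -3.9 221.2 z 141.4 turn share 0.011 tilt z [-0.    -0.001 -1.   ]
(0, 140) [-0.885  0.006  0.006]
(0, 70) [-0.885  0.006  0.286]
```

Call:
drive_tool(
  targets="-0.18 0 0 0.01; -0.38 0 0 0.01; -0.58 0 0 0.01; -0.76 0.006 0 0.01; -0.885 0.006 0 0.01; -0.885 0.006 0.13 0.01; -0.885 0.006 0.25 0.01; -0.885 0.006 0.25 0.01",
)

```text
clock: 8.25
tool_pos: [0.5711, -0.0326, 0.1277]
tcp_rot: [0.781, 0.624, -0.002, -0.001]
contact_force: [0.1, -0.1, -0.1]
gripper_width: 1.0
gripper_force: 0.0
```

```bash
python3 go.py "[(0,30),(0,3)]"
```

```text
clk 8.25 tcp [ 0.5711 -0.0326  0.1277] F [ 0.1  -0.1  -0.08] w 1.0 gf 0.0 q7 0.03
case-frame now -2.0 -2.1 z 77.7 turn share -0.003 tilt z [-0.004 -0.001 -1.   ]
(0, 30) [0.009 0.009 0.191]
(0, 3) [0.009 0.009 0.299]
```

Call:
drive_tool(
  targets="0.005 0.005 0 0; 0.005 0.005 0.05 0; 0.005 0.005 0.1 0; 0.005 0.005 0.15 0; 0.005 0.005 0.2 0; 0.005 0.005 0.25 0; 0.005 0.005 0.29 0; 0.005 0.005 0.29 0",
)

```text
clock: 9.25
tool_pos: [0.5743, -0.0299, 0.0559]
tcp_rot: [0.78, 0.626, -0.001, -0.0]
contact_force: [-0.5, 0.5, 0.1]
gripper_width: 1.0
gripper_force: 0.0
```

```bash
python3 go.py "[(0,3)]"
```

```text
clk 9.25 tcp [ 0.5743 -0.0299  0.0559] F [-0.49  0.5   0.05] w 1.0 gf 0.0 q7 0.08
case-frame now 0.6 1.2 z 5.9 turn share -0.0 tilt z [-0.002 -0.    -1.   ]
(0, 3) [-0.005 -0.002  0.012]
```

Centred with no contact. Closing.

Call:
drive_tool(
  targets="-0.005 0 0.01 0; -0.005 0 0.01 0; -0.005 0 0.01 0; -0.005 0 0.01 0; -0.005 0 0.01 0; -0.005 0 0.01 0; -0.005 0 0.01 0; -0.005 0 0.01 0",
  hand=0,
  newtons=35,
)

```text
clock: 10.25
tool_pos: [0.5748, -0.0314, 0.0545]
tcp_rot: [0.78, 0.625, 0.0, 0.0]
contact_force: [-2.7, -1.9, 4.6]
gripper_width: 0.699
gripper_force: 39.8
```

```bash
python3 go.py "[]"
```

```text
clk 10.25 tcp [ 0.5748 -0.0314  0.0545] F [-2.72 -1.87  4.57] w 0.699 gf 39.83703285455704 q7 0.08
case-frame now 1.3 -0.1 z 4.5 turn share -0.0 tilt z [ 0. -0. -1.]
```

Call:
drive_tool(
  targets="0 0 -0.01 0; 0 0 -0.03 0; 0 0 -0.06 0; 0 0 -0.1 0; 0 0 -0.15 0; 0 0 -0.2 0; 0 0 -0.25 0; 0 0 -0.3 0",
)

```text
clock: 11.25
tool_pos: [0.5747, -0.0311, 0.1303]
tcp_rot: [0.78, 0.626, 0.0, 0.0]
contact_force: [0.0, -0.1, -4.5]
gripper_width: 0.696
gripper_force: 39.1
```

Call:
drive_tool(
  targets="0 0 -0.05 0; 0 0 -0.1 0; 0 0 -0.15 0; 0 0 -0.2 0; 0 0 -0.24 0; 0 0 -0.26 0; 0 0 -0.26 0; 0 0 -0.26 0",
)

```text
clock: 12.25
tool_pos: [0.5743, -0.0311, 0.1939]
tcp_rot: [0.78, 0.626, -0.0, -0.0]
contact_force: [-0.7, 0.5, -5.2]
gripper_width: 0.701
gripper_force: 39.2
```

Call:
drive_tool(
  targets="0 0 0 0; 0 0 0 0; 0 0 0 0; 0 0 0 0; 0 0 0 0; 0 0 0 0; 0 0 0 0; 0 0 0 0",
)

```text
clock: 13.25
tool_pos: [0.5746, -0.0311, 0.1943]
tcp_rot: [0.78, 0.626, -0.0, 0.0]
contact_force: [-0.3, -0.5, -4.6]
gripper_width: 0.698
gripper_force: 39.2
```

```bash
python3 go.py "[]"; python3 - <<'E'
from h import *
out=np.zeros((400,800,3),np.uint8)
for i,n in enumerate(("scene","top")):
    c,R,t=cam(n); o=(290,140) if n=="scene" else (220,110)
    im=c["image"][o[1]:o[1]+100,o[0]:o[0]+100]
    out[:,i*400:i*400+400]=cv2.resize(im,None,fx=4,fy=4,interpolation=cv2.INTER_CUBIC)
save(np.clip(out*1.7,0,255).astype(np.uint8),"lift.png"); save(c["image"],"t.png")
E
```

```text
clk 13.25 tcp [ 0.5746 -0.0311  0.1943] F [-0.27 -0.53 -4.62] w 0.698 gf 39.18174195103347 q7 -0.01
case-frame now 1.1 0.1 z 144.3 turn share -0.0 tilt z [-0. -0. -1.]
```

View pics/lift.png

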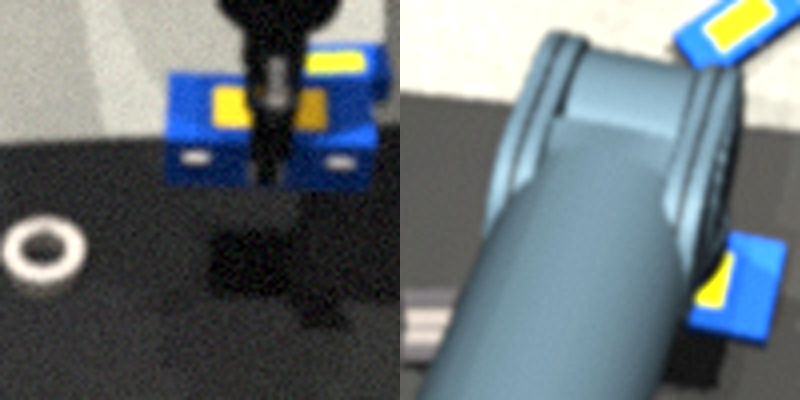

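The case is lifted 14 cm: shut, level (lower edge at scene (331,186) to (384,187)), clear of the plate and steady at 39 N. The ring gauge hasn't moved. Handing in.

```bash
python3 -c "
from station import hand_in; print(hand_in())"
```

```text
the job is handed in; nothing more can be done
None
```

The blue case is shut, lifted straight up about 14 cm clear of the plate, and was held level and steady at about 39 N when handed in at 13 s. The ring gauge, V-block and screwdriver were not touched.

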